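Slide the stamp box home and latch the craft cabinet

TASK

Slide the kraft box of stamps all the way into the little grey cabinet until it stops, then swing the cabinet door shut and press it until its sprung latch snaps in behind the strike and holds by itself. Be gentle: do not slam the door, press it home with never more than about 15 N, and leave the pen pot, glue bottle and loose stamp where they are.

Things in the scene. Friction and masses are not known exactly. Their poses are not given: they have to be found in the camera images.
- cabinet: Grey steel cabinet, fixed, 170 deep (x), 210 wide (y), 120 high mm, walls 6 mm. Origin: centre of its underside; x points to its back, y to the hinge side, z up. Its open front is the plane x = -85 mm, facing the robot; the top panel is cut back 45 mm there. A 6 mm divider at y = +45 mm leaves a bay y = -99 to +42 mm, floor at z = 6 mm, for the stamp box, open in front and above the cut-back.
- stampbox: Brown kraft box full of wooden stamps, 150 (x) x 120 (y) x 90 (z) mm, 0.3 to 0.7 kg, loose in the cabinet's bay, sticking out. Origin: centre of its underside; front face at its x = -75 mm. It slides on the bay floor (friction about 0.6). Home, against the cabinet's back wall, its origin is at x = +4 mm in the cabinet frame, its front 14 mm inside the cabinet's front plane.
- door (a joint): Door angle, rad: 0 is parallel to the cabinet's front; grows as the free edge swings out towards the robot (starts at 1.0 to 1.35). Upright hinge at the cabinet's left (+y) front edge; it turns easily and stays where left. Latched it reads 0.01 to 0.12, as the strike is set. Grey panel, 198 mm wide from the hinge, 15 mm thick, from z = 4 to 138 mm, 0.6 kg.
- door_hinge (a point): Point on the hinge axis, 85 mm above the work surface, in the plane of the door's inner face; at x = -87, y = +103 mm in the cabinet frame. Turns with the door: its x axis is square to the door, from the outer face inwards (the closing direction); its -y axis runs from the hinge to the free edge.
- door_push (a point): Bare spot of the door's outer face to press on, 140 mm from the hinge, 85 mm above the work surface (the door's top edge is 53 mm higher). Axes as door_hinge: press along +x.
- latch_case (a point): Centre of the steel latch case's outer face; the case stands 22 mm off the door's outer face, from 168 to 198 mm from the hinge, z = 73 to 107 mm; the bolt sticks out 11 mm past the free edge. Below it, 175 mm from the hinge at z = 35 mm, a small round pull, also 22 mm off the face.
- latch (a joint): How far the sprung bolt is pushed into its case, m: 0 fully out (free, or snapped in), at most 0.009. Its bevel is 12 mm long in the closing direction. It meets the strike 9 to 15 mm of free-edge travel before the latched position, is pushed in 3 to 8 mm as it rides over, taking about 5 to 10 N at door_push, then snaps back to 0.
- strike (a point): Nominal place of the strike's lip, an upright rounded steel edge 36 mm tall, 90 mm above the work surface, on a bracket at the cabinet's right front; the bolt must end behind it (cabinet side). The bracket is adjustable: its real setting, with the bumper's, is up to 10 mm off this point along the cabinet's x, not measured.
- bumper_tip (a point): Nominal place of the bumper's rubber tip at the cabinet's front right, y = -86 mm in the cabinet frame, 130 mm above the work surface (its block reaches z = 139 mm). Its real place along the cabinet's x is off by as much as the strike's.
- penpot: Metal pot of pens, 84 mm across, 100 mm tall (pens to 150 mm), origin: centre of its underside. Leave alone.
- glue: Yellow glue bottle, 44 mm across, 120 mm tall, origin: centre of its underside. Leave alone.
- stamp: Loose wooden stamp block, 60 x 40 x 32 mm, lying on the table, origin: centre of its underside. Leave alone.
- bumper (a joint): How far the sprung rubber bumper, on the same bracket as the strike, is pressed in by the door, m: 0 untouched, 0.0055 fully in. It pushes the door back with 1 to 4 N, so an unlatched door does not stay shut. Latched it reads 0.002 to 0.005. At 0.0055, only 1 to 3 mm past the latched position, it is a hard stop where the force climbs steeply.
Things that resemble listed ones, but are neither listed nor needed, are in the scene too. What is shaped like the stampbox but green is not meant.

How it is judged:
By the outcome, as a careful person would: the job done as asked, in the order asked, and still so for the second after the job is handed in, with the robot touching nothing.
It also fails if it takes over 67 s, if anything falls off the work surface, if the arm or the gripper's body presses on something with over 40 N, if the wrist force passes 120 N, or if a joint passes its speed limit or range.

ROBOT

A 7-joint arm with a two-finger parallel gripper is mounted at the origin on the work surface. World frame = base frame: x ahead of the robot, y to its left, z up, the work surface at z = 0. Lengths are in m, angles in rad, forces in N, time in s.
With the tool pointing down it reaches from about 0.35 to 0.9 m from the base axis. Payload 7.2 kg.
Tool frame: the origin (TCP) lies at the very end of the fingers, on their centre line; the grasp point (between the pads) lies 19 mm behind it; z points along the fingers, y is the line along which they close (so a half turn about z gives the same grasp; the last joint's range is limited). The gripper opens to 85 mm and grips with 20 to 120 N. Pads are 22 mm wide; open, the fingers measure 114 mm over their backs; the gripper's body (76 mm by 85 mm) begins 54 mm behind the grasp point. The pads swing forward as they close: fully open they stand 13 mm farther back than shut.
Start: joints at [-1.209, 0.411, -0.013, 1.596, 0.006, 1.134, -0.082], TCP at [0.26, 0.568, 0.231] pointing down, gripper open.
Joint ranges: [-2.95, 2.95], [-0.29, 1.99], [-1.47, 1.44], [0.14, 2.54], [-1.03, 4.17], [0.13, 1.85], [-2.86, 2.86]. Speed limits (rad/s): [2.39, 2.39, 3.01, 3.01, 3.14, 3.14, 3.14].

INTERFACE

Orientations are given as a unit quaternion [x, y, z, w].
In Python, from bench import r, cams, sign_off gives the robot as it stands. The module is installed in compiled form; this text tells all that it offers.
- The arm moves only by the shell command python3 -m pendant 'ROWS' [FORCE]. ROWS is JSON, a list of rows, each a list of 5 numbers: the finger opening in m, from 0 to 0.0854, then the shift along the tool's x, y, z in m, then the turn about the tool's z in rad. In form: [[grip, tx, ty, tz, spin], ...]. A call has 1 to 5 rows; each row shifts and turns the commanded pose from where the row before left it, along the tool's axes as they then stand; what a row does not reach is not made up. A row lasts 1/8 s, in which the tool goes at most 62.5 mm and 10.7 degrees, less where a joint would pass 70% of its speed; a pose out of reach is approached as far as the arm can. A call with a gripper value outside its range is refused whole. The fingers move at their own pace and stop on an object; FORCE is the grip in N (left out, the last holds). Time passes only in rows, so rows that do not move let the fingers close. It gives the time, the measured TCP pose, the force, the opening and the grip force at its end, in the units of the state.
- r.observe(): the state, without advancing time (a new reading comes with each control period).
- cams.snapshot(name): name is "side" or "top" or "wrist"; returns (picture, depth): 420x560x3 uint8, red, green, blue; 420x560 float32, m along the optical axis (not along the pixel's ray), 0 where there is no reading.
- cams.get_calibration(name): a dict with "K" (3x3 intrinsics, pixels), "R" (3x3) and "t" (3): a world point X has camera coordinates R X + t; the wrist camera has in their place "mount" (4x4, takes a point from camera to tool coordinates, whose origin is the TCP and whose axes are the flange's). Camera axes: x right, y down, z forward; pixel columns grow to the right and rows downward; lengths in m; the calibration is good to about 2 mm. A picture is of the moment at which its call begins: read the wrist's pose just before it. get_calibration takes no time and is no camera call.
- sign_off(): hands the job in; it is judged then, once.
Trained networks look in the newest picture that a camera, given by its name, has taken for a name from the list of things; names that differ only in an ending like _2 or _b are one class to them, and where a whole thing is asked for, a point or a joint stands for the part that bears it (a point fixed in the world has none). Each returns a list of dicts, best first, with "conf" (0 to 1); they miss things now and then, are a little off and sometimes report something else, mostly with a low value. They report only what shows in the picture. A call takes as long as a camera call. They do not tell look-alikes from the thing itself.
- cams.boxes_of(query, camera): "location" ([column, row] in pixels, amid what is visible of it).
The state is a dict: "time_s": time; "qpos": joint angles; "dq": joint speeds; "joint_torque": joint torques, N m; "tcp_pos": TCP position; "tool_rot": TCP orientation; "wrist_force": force on the tool from outside, world axes, zero at the start; "torque": the same for the moment, N m; "grip_width": finger opening in m; "finger_force": force on a finger pad.
Only numpy, scipy, OpenCV 4.12 (cv2) and the standard library are available. Lean on these libraries where they do the work, as an engineer would, in place of code of your own. Each camera call takes 0.05 s, during which the arm holds its last target. There are 200 camera calls.

## Working session

There is one attempt and no reset: what is moved stays moved. The work goes in short steps, Python scripts to look and compute and a shell command to move; the robot and the scene stay as the last step left them, time stands still between calls to the robot, and variables do not carry over. Pictures are saved under pics/ and viewed, at most 10 in all, crops included, and the job is handed in when it is done.

```bash
mkdir -p pics; cat > h.py <<'E'
import numpy as np,cv2
from bench import r,cams
from scipy.spatial.transform import Rotation as Ro
def snap(n):
    s=r.observe(); p,d=cams.snapshot(n); c=cams.get_calibration(n)
    K=np.array(c["K"])
    if n=="wrist":
        M=np.array(c["mount"]); T=np.eye(4); T[:3,:3]=Ro.from_quat(s["tool_rot"]).as_matrix(); T[:3,3]=s["tcp_pos"]; W=T@M
    else:
        W=np.eye(4); R=np.array(c["R"]); W[:3,:3]=R.T; W[:3,3]=-R.T@np.array(c["t"])
    v,u=np.mgrid[:420,:560]
    P=np.stack([(u-K[0,2])/K[0,0]*d,(v-K[1,2])/K[1,1]*d,d],-1)
    X=P@W[:3,:3].T+W[:3,3]; X[d==0]=np.nan
    return p,X
def save(n,p): cv2.imwrite("pics/"+n,p[...,::-1])
E
python3 - <<'E'
from h import *
s=r.observe(); print(s)
for n in("top","side"):
    p,X=snap(n); save(n+"0.png",p); np.save(n+"0.npy",X)
    for q in("cabinet","stampbox","door","latch_case","penpot","glue","stamp","bumper"):
        for b in cams.boxes_of(q,n)[:3]:
            u,v=map(int,b["location"]); print(n,q,round(b["conf"],2),u,v,np.round(X[v,u],3))
E
```

```text
{'time_s': 0.0, 'qpos': array([-1.20920921,  0.41188592, -0.01267011,  1.59703427,  0.00562998,
        1.13429884, -0.0821845 ]), 'dq': array([-0.00021477, -0.00260222, -0.00024017,  0.00104656,  0.00160043,
       -0.00011636, -0.00039778]), 'joint_torque': array([-1.67577120e-03, -6.00608969e+01,  6.81255721e-01, -2.99414670e+01,
        1.38026397e-02,  1.03293816e-02, -2.26307693e-07]), 'tcp_pos': array([0.26028879, 0.5676843 , 0.23046602]), 'tool_rot': array([ 2.13236349e-01,  9.77000321e-01, -7.90182206e-04, -9.23177900e-05]), 'wrist_force': array([ 0.20377521,  0.31967378, -0.15552224]), 'torque': array([0.00545275, 0.02333253, 0.00753501]), 'finger_force': 0.0, 'grip_width': 0.0854234408845482}
top cabinet 0.69 303 167 [ 0.662 -0.029  0.119]
top stampbox 0.64 324 197 [ 0.596 -0.083  0.061]
top door 0.67 295 252 [ 0.461 -0.01   0.139]
top latch_case 0.85 291 253 [ 0.459 -0.     0.138]
top latch_case 0.29 303 165 [ 0.667 -0.029  0.12 ]
top penpot 0.6 132 209 [0.569 0.422 0.011]
top glue 0.83 431 241 [ 0.488 -0.339  0.083]
top stamp 0.88 424 180 [ 0.643 -0.342  0.035]
top stamp 0.39 302 168 [ 0.659 -0.026  0.123]
side cabinet 0.77 268 205 [0.61  0.05  0.119]
side cabinet 0.56 325 211 [0.485 0.015 0.081]
side stampbox 0.95 234 283 [0.664 0.195 0.025]
side stampbox 0.83 287 178 [ 0.586 -0.124  0.059]
side stampbox 0.25 330 211 [0.473 0.009 0.077]
side door 0.56 329 212 [0.475 0.011 0.075]
side latch_case 0.81 326 210 [0.483 0.014 0.083]
side penpot 0.96 270 368 [0.563 0.383 0.056]
side glue 0.65 328 135 [ 0.486 -0.338  0.061]
side glue 0.54 332 209 [0.469 0.007 0.082]
side stamp 0.48 277 141 [ 0.638 -0.336  0.031]
side bumper 0.43 328 210 [0.478 0.013 0.084]
```

View pics/top0.png

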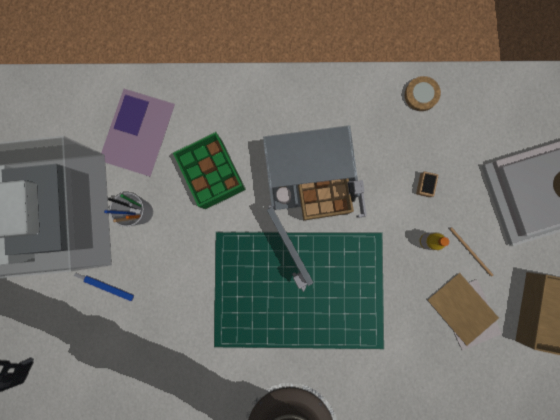

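View pics/side0.png

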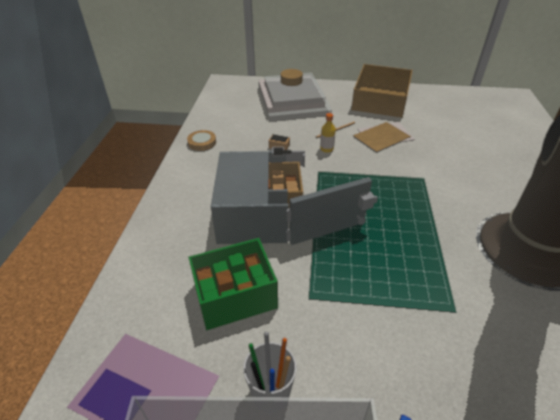

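The top view shows the cabinet at (310,165), the stamp box at (325,197) sticking out, the door running from (268,208) to (308,284), and the strike bracket at (358,190). The side view agrees. The green box at (208,170) is the look-alike.

```bash
python3 - <<'E'
from h import *
X=np.load("top0.npy"); Z=X[...,2]
def reg(u0,v0,u1,v1,a,b):
    m=np.zeros(Z.shape,bool); m[v0:v1,u0:u1]=1
    m&=(Z>a)&(Z<b); return X[m]
c=reg(262,125,362,192,.112,.126)
r_=cv2.minAreaRect(c[:,:2].astype(np.float32)); print("cab top",len(c),r_,c[:,2].mean()); print(cv2.boxPoints(r_))
d=reg(262,200,315,292,.130,.145)
r2=cv2.minAreaRect(d[:,:2].astype(np.float32)); print("door",len(d),r2); print(cv2.boxPoints(r2), d[:,2].mean())
b=reg(296,180,352,222,.085,.108)
r3=cv2.minAreaRect(b[:,:2].astype(np.float32)); print("box",len(b),r3);print(cv2.boxPoints(r3))
b=reg(350,180,372,222,.06,.16); print("strike/bumper",len(b),b.min(0),b.max(0))
p,_=snap("top")
save("topc.png",cv2.resize(p[120:300,240:400],None,fx=3.3,fy=3.3,interpolation=cv2.INTER_CUBIC))
E
```

```text
cab top 4660 ((0.671265721321106, -0.04948502779006958), (0.1619151532649994, 0.21669542789459229), 7.212151527404785) 0.12147134335151548
[[ 0.5773463   0.04784174]
 [ 0.6045511  -0.16713922]
 [ 0.7651851  -0.14681178]
 [ 0.73798037  0.06816916]]
door 562 ((0.47633999586105347, 0.002755001187324524), (0.19739669561386108, 0.014924402348697186), 28.910436630249023)
[[ 0.38633424 -0.03842767]
 [ 0.39354932 -0.05149215]
 [ 0.56634575  0.04393768]
 [ 0.55913067  0.05700215]] 0.13940625364324796
box 236 ((0.587405800819397, -0.07936917990446091), (0.08417802304029465, 0.13011397421360016), 5.097003936767578)
[[ 0.5397034  -0.01830873]
 [ 0.55126303 -0.1479082 ]
 [ 0.6351082  -0.14042963]
 [ 0.62354857 -0.01083016]]
strike/bumper 426 [ 0.545341   -0.178118    0.06036296] [ 0.63825841 -0.13617364  0.14308701]
```

View pics/topc.png

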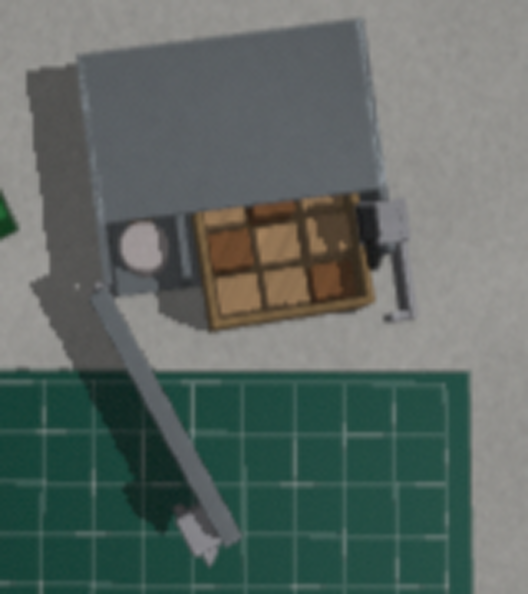

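The crop shows the door's latch case on its left (outer) side at (200,535), with the box's open front at (290,320). The cabinet's yaw is about 7°, its origin about (0.667,-0.050), and the door angle about 1.19. I'll close the fingers, spin so tool -x points into the cabinet, and go in front of the box.

```bash
python3 -m pendant '[[0,0,0,0,-0.185],[0,0,0,0,-0.185],[0,0,0,0,-0.185]]' 60
python3 -m pendant '[[0,-0.011,-0.049,0,0],[0,-0.011,-0.049,0,0],[0,-0.011,-0.049,0,0],[0,-0.011,-0.049,0,0],[0,-0.011,-0.049,0,0]]'
python3 -m pendant '[[0,-0.011,-0.049,0,0],[0,-0.011,-0.049,0,0],[0,-0.011,-0.049,0,0],[0,-0.011,-0.049,0,0],[0,-0.011,-0.049,0,0]]'
python3 -m pendant '[[0,-0.011,-0.049,0,0],[0,-0.011,-0.049,0,0],[0,-0.011,-0.049,0,0],[0,-0.011,-0.049,0,0],[0,0,0,0,0]]'
python3 - <<'E'
from h import *
print(np.round(cams.get_calibration("wrist")["mount"],3).tolist())
s=r.observe(); R=Ro.from_quat(s["tool_rot"]).as_matrix(); print(s["tcp_pos"],R[:,0],s["qpos"],s["wrist_force"],s["time_s"])
p,X=snap("wrist"); save("w1.png",p); np.save("w1.npy",X)
E
```

```text
time_s: 1.32
tcp_pos: [0.2604, 0.5682, 0.2313]
tool_rot: [-0.066, 0.998, 0.0, 0.0]
wrist_force: [0.0, -0.0, 0.4]
grip_width: 0.0318
finger_force: 0.0
time_s: 1.95
tcp_pos: [0.3461, 0.3304, 0.2315]
tool_rot: [-0.062, 0.998, 0.0, 0.0]
wrist_force: [1.6, 0.8, -0.2]
grip_width: -0.0
finger_force: 0.0
time_s: 2.58
tcp_pos: [0.4313, 0.0942, 0.2317]
tool_rot: [-0.063, 0.998, 0.0, 0.001]
wrist_force: [0.9, 0.3, 0.1]
grip_width: 0.0001
finger_force: 0.0
time_s: 3.2
tcp_pos: [0.4994, -0.0974, 0.2314]
tool_rot: [-0.059, 0.998, -0.001, 0.0]
wrist_force: [-0.2, 0.2, 0.3]
grip_width: -0.0001
finger_force: 0.0
[[-0.001, -0.956, -0.292, 0.075], [1.0, -0.001, -0.0, -0.0], [0.0, -0.292, 0.956, -0.143], [0.0, 0.0, 0.0, 1.0]]
[ 0.4994059  -0.09738899  0.23144157] [-9.92924791e-01 -1.18743822e-01 -5.14674446e-04] [-0.19819076  0.21198475  0.34691829  1.8932453  -0.08063973  1.0490662
  1.87155708] [-0.18459601  0.23677487  0.2826262 ] 3.2
```

View pics/w1.png

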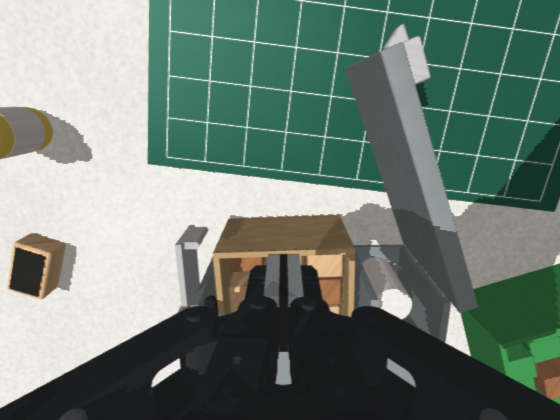

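The wrist view shows the box front's top edge running from (218,250) to (352,252), the strike at (188,260), and the door at right from (470,300) to (385,60). I'll measure these.

```bash
python3 - <<'E'
from h import *
X=np.load("w1.npy")
for u,v in[(222,252),(250,252),(285,252),(320,252),(350,252),(250,235),(320,235),(183,240),(200,235),(355,72),(405,55),(470,305),(415,40),(408,200)]:
    print(u,v,np.round(X[v,u],4))
E
```

```text
222 252 [ 0.5564 -0.1435  0.095 ]
250 252 [ 0.553  -0.1199  0.0964]
285 252 [ 0.5495 -0.0907  0.0965]
320 252 [ 0.5464 -0.0614  0.0954]
350 252 [ 0.543  -0.0365  0.0964]
250 235 [ 0.5532 -0.1233  0.0584]
320 235 [ 0.5432 -0.0588  0.0642]
183 240 [ 0.5454 -0.1744  0.1038]
200 235 [ 0.5435 -0.1628  0.0944]
355 72 [ 0.3984 -0.0482  0.0452]
405 55 [ 0.3926 -0.0361  0.1375]
470 305 [0.5575 0.0499 0.1375]
415 40 [ 0.3786 -0.0226  0.108 ]
408 200 [0.4944 0.0046 0.0894]
```

```bash
python3 -m pendant '[[0,0,0.007,0.04,0],[0,0,0,0.04,0],[0,0,0,0.04,0],[0,0,0,0.039,0],[0,0,0,0,0]]' | egrep 'tcp|force'
python3 -m pendant '[[0,-0.01,0,0,0],[0,-0.01,0,0,0],[0,-0.006,0,0,0],[0,-0.006,0,0,0],[0,-0.006,0,0,0]]'| egrep 'tcp|wrist'
python3 -m pendant '[[0,-0.006,0,0,0],[0,-0.006,0,0,0],[0,-0.006,0,0,0],[0,-0.006,0,0,0],[0,-0.006,0,0,0]]'| egrep 'tcp|wrist'
```

```text
tcp_pos: [0.4958, -0.0846, 0.0703]
wrist_force: [-0.3, 0.3, 0.2]
finger_force: 0.0
tcp_pos: [0.5361, -0.0815, 0.0725]
wrist_force: [-0.4, 0.3, -0.5]
tcp_pos: [0.5659, -0.0777, 0.0721]
wrist_force: [-2.2, 0.4, -0.5]
```

```bash
python3 -m pendant '[[0,-0.005,0,0,0],[0,-0.005,0,0,0],[0,-0.004,0,0,0],[0,-0.003,0,0,0]]'| egrep 'tcp|wrist'
python3 -m pendant '[[0,-0.002,0,0,0],[0,-0.002,0,0,0]]'| egrep 'tcp|wrist'
python3 -m pendant '[[0,-0.002,0,0,0],[0,-0.002,0,0,0]]'| egrep 'tcp|wrist'
```

```text
tcp_pos: [0.5826, -0.0756, 0.0723]
wrist_force: [-0.9, -0.8, -0.7]
tcp_pos: [0.5858, -0.0754, 0.0722]
wrist_force: [-6.7, 0.2, 5.6]
tcp_pos: [0.5859, -0.0756, 0.0719]
wrist_force: [-20.7, -1.6, 12.0]
```

```bash
python3 -m pendant '[[0,0.02,0,0,0],[0,0.04,0,0,0],[0,0.02,0,-0.04,0],[0,0,0,-0.06,0],[0,0,0,-0.05,0]]'| egrep 'tcp|wrist'
python3 -m pendant '[[0,0,0,0,0]]'|egrep 'tcp'
python3 - <<'E'
from h import *
p,X=snap("wrist"); save("w2.png",p); np.save("w2.npy",X); print(r.observe()["tcp_pos"],r.observe()["time_s"])
E
```

```text
tcp_pos: [0.5116, -0.0849, 0.2251]
wrist_force: [0.9, 0.8, -0.4]
tcp_pos: [0.514, -0.0851, 0.227]
[ 0.51261838 -0.08472229  0.22454011] 6.925
```

View pics/w2.png

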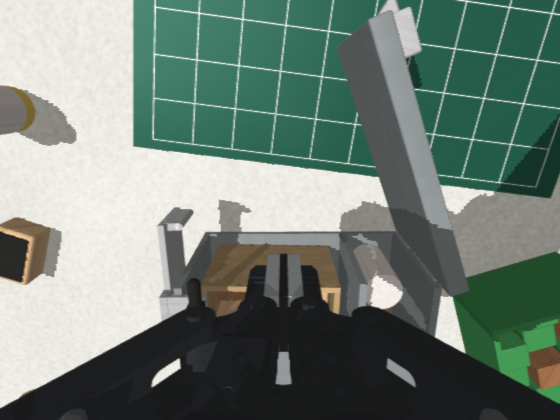

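The box front's top edge, at row ~288, is now inside the cabinet. The front edge of the cabinet floor is at row ~235, and the bumper tip is at (195,290).

```bash
python3 - <<'E'
from h import *
X=np.load("w2.npy")
for u in(215,225,235,320,330,338):
    c=X[240:300,u]; print(u,[tuple(np.round(q*1000).astype(int)) for q in c[::6]])
ex=np.array([.992,.1253]);ey=np.array([-.1253,.992]);o=np.array([.667,-.05])
# box front face points
m=(np.abs(X[...,2]-.06)<.025); m[:,:200]=0;m[:,345:]=0;m[:245]=0;m[290:]=0; m[:,235:325]=0
q=X[m]; xc=(q[:,:2]-o)@ex; yc=(q[:,:2]-o)@ey
print("box front x'",np.percentile(xc,[5,25,50,75,95]),"y'",yc.min(),yc.max())
# cabinet front: floor/divider front edges: points z 0.0-0.008 near row 235
for u in(230,260,300,330,395,430):
    print(u,[ (v,tuple(np.round(X[v,u]*1000).astype(int))) for v in (228,231,234,237,240)])
E
```

```text
215 [(np.int64(600), np.int64(-150), np.int64(7)), (np.int64(607), np.int64(-149), np.int64(7)), (np.int64(605), np.int64(-146), np.int64(27)), (np.int64(604), np.int64(-143), np.int64(41)), (np.int64(604), np.int64(-141), np.int64(55)), (np.int64(603), np.int64(-139), np.int64(68)), (np.int64(603), np.int64(-137), np.int64(79)), (np.int64(602), np.int64(-135), np.int64(90)), (np.int64(604), np.int64(-133), np.int64(96)), (np.int64(633), np.int64(-138), np.int64(61))]
225 [(np.int64(599), np.int64(-139), np.int64(6)), (np.int64(603), np.int64(-138), np.int64(14)), (np.int64(603), np.int64(-136), np.int64(28)), (np.int64(603), np.int64(-133), np.int64(42)), (np.int64(602), np.int64(-131), np.int64(55)), (np.int64(602), np.int64(-129), np.int64(67)), (np.int64(602), np.int64(-128), np.int64(79)), (np.int64(602), np.int64(-126), np.int64(89)), (np.int64(603), np.int64(-125), np.int64(96)), (np.int64(631), np.int64(-128), np.int64(61))]
235 [(np.int64(598), np.int64(-128), np.int64(6)), (np.int64(602), np.int64(-127), np.int64(13)), (np.int64(602), np.int64(-125), np.int64(28)), (np.int6
[... 2729 characters left out ...]
int64(0))), (234, (np.int64(578), np.int64(-27), np.int64(6))), (237, (np.int64(581), np.int64(-26), np.int64(6))), (240, (np.int64(585), np.int64(-26), np.int64(6)))]
395 [(228, (np.int64(564), np.int64(44), np.int64(0))), (231, (np.int64(568), np.int64(45), np.int64(0))), (234, (np.int64(568), np.int64(42), np.int64(10))), (237, (np.int64(569), np.int64(41), np.int64(15))), (240, (np.int64(572), np.int64(41), np.int64(16)))]
430 [(228, (np.int64(514), np.int64(16), np.int64(137))), (231, (np.int64(516), np.int64(16), np.int64(138))), (234, (np.int64(519), np.int64(18), np.int64(135))), (237, (np.int64(522), np.int64(20), np.int64(133))), (240, (np.int64(526), np.int64(23), np.int64(128)))]
```

Stopped hard, but the right side seems to lag by about 1 mm. I'll give it one gentle push right of centre.

```bash
python3 -m pendant '[[0,0,-0.024,0.03,0],[0,0,0,0.04,0],[0,0,0,0.04,0],[0,0,0,0.04,0],[0,-0.02,0,0,0]]' | egrep 'tcp|wrist'
python3 -m pendant '[[0,-0.02,0,0,0],[0,-0.02,0,0,0],[0,-0.007,0,0,0],[0,-0.002,0,0,0]]'| egrep 'tcp|wrist'
python3 -m pendant '[[0,-0.002,0,0,0],[0,0,0,0,0]]'| egrep 'tcp|wrist'
```

```text
tcp_pos: [0.5299, -0.1059, 0.0678]
wrist_force: [0.6, 0.1, 0.6]
tcp_pos: [0.5812, -0.0978, 0.0704]
wrist_force: [-3.1, 6.1, 4.0]
tcp_pos: [0.5826, -0.0979, 0.0706]
wrist_force: [-5.9, 4.8, 5.2]
```

Sideways force means the gripper's side is touching the bumper before it reaches the box. I'll back off, rise, shift left and retry.

```bash
python3 -m pendant '[[0,0.03,0,0,0],[0,0,0.012,-0.015,0],[0,0,0,0,0],[0,-0.025,0,0,0],[0,0,0,0,0]]' | egrep 'tcp|wrist'
python3 -m pendant '[[0,-0.003,0,0,0],[0,0,0,0,0]]'| egrep 'tcp|wrist'
python3 -m pendant '[[0,-0.002,0,0,0],[0,0,0,0,0]]'| egrep 'tcp|wrist'
python3 -m pendant '[[0,-0.002,0,0,0],[0,0,0,0,0]]'| egrep 'tcp|wrist'
```

```text
tcp_pos: [0.58, -0.0877, 0.0869]
wrist_force: [-0.4, 0.1, 0.5]
tcp_pos: [0.5806, -0.0881, 0.087]
wrist_force: [0.1, 0.3, 0.4]
tcp_pos: [0.5829, -0.0878, 0.0874]
wrist_force: [-0.1, 0.6, 0.2]
tcp_pos: [0.585, -0.0874, 0.0873]
wrist_force: [-0.5, -0.9, -0.3]
```

```bash
for i in 1; do :; done
python3 -m pendant '[[0,-0.002,0,0,0],[0,0,0,0,0]]'| egrep 'tcp|wrist'
python3 -m pendant '[[0,-0.001,0,0,0],[0,0,0,0,0]]'| egrep 'tcp|wrist'
python3 -m pendant '[[0,-0.001,0,0,0],[0,0,0,0,0]]'| egrep 'tcp|wrist'
python3 -m pendant '[[0,-0.001,0,0,0],[0,0,0,0,0]]'| egrep 'tcp|wrist'
```

```text
tcp_pos: [0.5869, -0.0872, 0.0872]
wrist_force: [0.1, 0.1, 0.1]
tcp_pos: [0.5872, -0.0872, 0.0872]
wrist_force: [-2.7, -0.5, 2.2]
tcp_pos: [0.5872, -0.0872, 0.0871]
wrist_force: [-5.4, -1.2, 4.5]
tcp_pos: [0.5873, -0.0874, 0.087]
wrist_force: [-9.4, -0.6, 6.9]
```

Both pushes, at different places, stop at the same depth (x'≈-84 mm at the TCP), so the box is home. Next I retreat, rise, and go to the door's outer side.

```bash
python3 -m pendant '[[0,0.025,0,0,0],[0,0.025,0,0,0],[0,0,0,-0.055,0],[0,0,0,-0.055,0],[0,0.02,0.025,0,0]]' | egrep 'tcp|wrist'
python3 -m pendant '[[0,0.03,0.035,0,0],[0,0.03,0.035,0,0],[0,0.025,0.035,0,0],[0,0,0,0,0.17],[0,0,0,0,0.17]]'| egrep 'tcp|wrist'
python3 -m pendant '[[0,0,0,0,0.17],[0,0,0,0,0.17],[0,0,0,0,0.17],[0,0,0,0,0.17],[0,0,0,0,0.17]]'| egrep 'tcp|wrist'
python3 -m pendant '[[0,0,0,0,0]]' >/dev/null
python3 - <<'E'
from h import *
s=r.observe(); R=Ro.from_quat(s["tool_rot"]).as_matrix(); print(s["tcp_pos"],R[:,0],s["qpos"],s["time_s"])
p,X=snap("wrist"); save("w3.png",p); np.save("w3.npy",X)
p,X=snap("top"); save("t3.png",p)
Z=X[...,2];m=np.zeros(Z.shape,bool); m[200:292,262:315]=1; m&=(Z>.13)&(Z<.145); d=X[m]
print(len(d),cv2.minAreaRect(d[:,:2].astype(np.float32)))
E
```

```text
tcp_pos: [0.5212, -0.0723, 0.2019]
wrist_force: [0.0, 0.5, 0.3]
tcp_pos: [0.4201, 0.0235, 0.1978]
wrist_force: [0.8, 0.1, -0.2]
tcp_pos: [0.4204, 0.023, 0.1976]
wrist_force: [-0.0, -0.1, -0.2]
[0.42025422 0.02299749 0.19754202] [-4.85804783e-01  8.74067306e-01 -2.38146934e-04] [-0.51539072  0.08806365  0.37197358  2.12333491 -0.04000706  0.93531157
  0.38626863] 12.675
352 ((0.5080662369728088, 0.020279057323932648), (0.12526880204677582, 0.014925392344594002), 28.93157386779785)
```

View pics/w3.png

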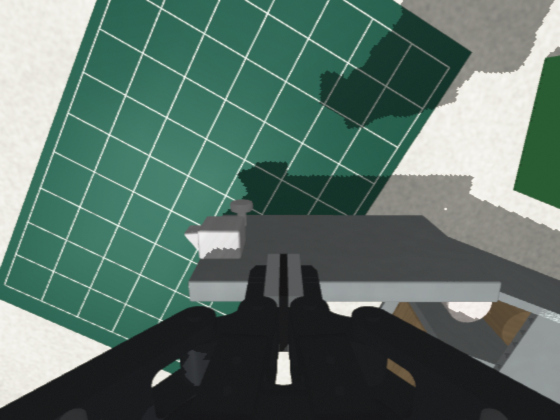

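The wrist view shows the door level across the picture (rows 215–300) with the latch case at (220,240). The finger tips are clear of it and square to the panel. I'll descend and touch the door.

```bash
python3 -m pendant '[[0,0,0,0.04,0],[0,0,0,0.04,0],[0,0,0,0.03,0],[0,0,0,0,0],[0,-0.012,0,0,0]]' | egrep 'tcp|wrist'
python3 -m pendant '[[0,-0.008,0,0,0],[0,-0.005,0,0,0],[0,-0.004,0,0,0]]'| egrep 'tcp|wrist'
python3 -m pendant '[[0,-0.0083,-0.0013,0,-0.06],[0,-0.0083,-0.0013,0,-0.06],[0,-0.0083,-0.0013,0,-0.06],[0,-0.0083,-0.0013,0,-0.06],[0,-0.0083,-0.0013,0,-0.06]]'| egrep 'tcp|wrist'
cat > st.py <<'E'
from h import *
s=r.observe(); R=Ro.from_quat(s["tool_rot"]).as_matrix(); x=R[:2,0]
d=np.array([-x[1],x[0]]); p=s["tcp_pos"][:2]-np.array([.567,.0425])
th=np.arctan2(x[1],x[0]); th=np.pi+np.deg2rad(7.2)-(th%(2*np.pi))
print("t",round(s["time_s"],2),"tool theta",round(th,3),"along d",round(p@d,4),"n",round(p@x,4),"z",round(s["tcp_pos"][2],4),"F on n",round(s["wrist_force"][:2]@x,2),np.round(s["wrist_force"],1),"q7",round(s["qpos"][6],2))
E
python3 st.py
```

```text
tcp_pos: [0.4263, 0.0125, 0.0882]
wrist_force: [0.1, -0.1, 0.7]
tcp_pos: [0.4343, -0.0029, 0.0877]
wrist_force: [0.2, 1.3, 0.1]
tcp_pos: [0.4529, -0.04, 0.0874]
wrist_force: [0.2, 0.4, -0.5]
t 14.4 tool theta 0.888 along d 0.1385 n 0.0255 z 0.0874 F on n 0.17 [ 0.2  0.4 -0.5] q7 0.94
```

```bash
python3 -m pendant '[[0,-0.0083,-0.0013,0,-0.06],[0,-0.0083,-0.0013,0,-0.06],[0,-0.0083,-0.0013,0,-0.06],[0,-0.0083,-0.0013,0,-0.06],[0,-0.0083,-0.0013,0,-0.06]]'| egrep 'wrist'
python3 -m pendant '[[0,-0.0083,-0.0013,0,-0.06],[0,-0.0083,-0.0013,0,-0.06],[0,-0.0083,-0.0013,0,-0.06],[0,-0.007,-0.001,0,-0.05],[0,-0.0056,-0.0009,0,-0.04]]'| egrep 'wrist'
python3 -m pendant '[[0,0,0,0,0]]' >/dev/null; python3 st.py
python3 - <<'E'
from h import *
p,X=snap("top"); save("t4.png",cv2.resize(p[110:300,230:400],None,fx=3,fy=3,interpolation=cv2.INTER_CUBIC))
E
```

```text
wrist_force: [-0.6, 0.1, 1.0]
wrist_force: [0.1, 1.1, -0.0]
t 15.78 tool theta 0.321 along d 0.1387 n 0.0253 z 0.0873 F on n 0.16 [-0.1  0.3  0. ] q7 1.54
```

View pics/t4.png

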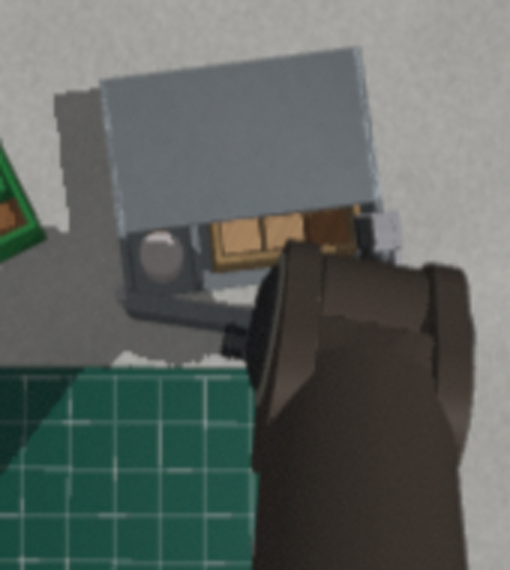

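The door is following (from (130,300) rightward), and the box is fully inside with its front at row 265. Now slowly, reading the force after each short step.

```bash
python3 -m pendant '[[0,-0.0042,-0.0007,0,-0.03],[0,-0.0042,-0.0007,0,-0.03],[0,-0.0028,-0.0005,0,-0.02],[0,-0.0014,-0.0002,0,-0.01]]' >/dev/null; python3 st.py
python3 -m pendant '[[0,-0.0014,-0.0002,0,-0.01],[0,-0.0014,-0.0002,0,-0.01]]' >/dev/null; python3 st.py
python3 -m pendant '[[0,-0.0014,-0.0002,0,-0.01],[0,0,0,0,0]]' >/dev/null; python3 st.py
```

```text
t 16.32 tool theta 0.23 along d 0.1385 n 0.0255 z 0.0873 F on n 1.47 [-1.4  0.8 -0.2] q7 1.63
t 16.57 tool theta 0.21 along d 0.1384 n 0.0256 z 0.0873 F on n -0.16 [ 0.2 -0.  -0.2] q7 1.65
t 16.82 tool theta 0.2 along d 0.1383 n 0.0254 z 0.0873 F on n -0.18 [ 0.2 -0.2  0.2] q7 1.66
```

```bash
python3 -m pendant '[[0,-0.0014,-0.0002,0,-0.01],[0,0,0,0,0]]' >/dev/null; python3 st.py
python3 -m pendant '[[0,-0.0014,-0.0002,0,-0.01],[0,0,0,0,0]]' >/dev/null; python3 st.py
python3 -m pendant '[[0,-0.0014,-0.0002,0,-0.01],[0,0,0,0,0]]' >/dev/null; python3 st.py
python3 -m pendant '[[0,-0.0014,-0.0002,0,-0.01],[0,0,0,0,0]]' >/dev/null; python3 st.py
```

```text
t 17.07 tool theta 0.19 along d 0.1382 n 0.0254 z 0.0873 F on n 0.63 [-0.6  0.2 -0.1] q7 1.67
t 17.32 tool theta 0.18 along d 0.1382 n 0.0254 z 0.0873 F on n 0.57 [-0.6 -0.4  0.7] q7 1.67
t 17.57 tool theta 0.17 along d 0.1381 n 0.0253 z 0.0873 F on n -0.11 [ 0.1 -0.3  0.3] q7 1.68
t 17.82 tool theta 0.16 along d 0.1381 n 0.0253 z 0.0873 F on n 0.26 [-0.3 -1.6 -0.6] q7 1.69
```

```bash
python3 -m pendant '[[0,-0.0014,-0.0002,0,-0.01],[0,0,0,0,0]]' >/dev/null; python3 st.py
python3 -m pendant '[[0,-0.0014,-0.0002,0,-0.01],[0,0,0,0,0]]' >/dev/null; python3 st.py
python3 -m pendant '[[0,-0.0014,-0.0002,0,-0.01],[0,0,0,0,0]]' >/dev/null; python3 st.py
python3 -m pendant '[[0,-0.0014,-0.0002,0,-0.01],[0,0,0,0,0]]' >/dev/null; python3 st.py
```

```text
t 18.07 tool theta 0.15 along d 0.1381 n 0.0253 z 0.0873 F on n -0.15 [ 0.1 -0.9  0.3] q7 1.7
t 18.32 tool theta 0.14 along d 0.138 n 0.0257 z 0.0872 F on n 1.02 [-1.   0.6 -0. ] q7 1.71
t 18.57 tool theta 0.13 along d 0.1378 n 0.0268 z 0.0869 F on n 5.93 [-5.9  0.1  1.4] q7 1.72
t 18.82 tool theta 0.12 along d 0.1377 n 0.0275 z 0.0867 F on n 7.13 [-7.1  1.2  2.7] q7 1.73
```

The bolt met the strike at θ≈0.14. Continuing in small steps.

```bash
python3 -m pendant '[[0,-0.001,0,0,0],[0,0,0,0,0]]' >/dev/null; python3 st.py
python3 -m pendant '[[0,-0.001,0,0,0],[0,0,0,0,0]]' >/dev/null; python3 st.py
python3 -m pendant '[[0,-0.001,0,0,0],[0,0,0,0,0]]' >/dev/null; python3 st.py
```

```text
t 19.07 tool theta 0.12 along d 0.1378 n 0.0268 z 0.0867 F on n 8.77 [-8.8  0.3  3.8] q7 1.73
t 19.32 tool theta 0.12 along d 0.1378 n 0.0261 z 0.0866 F on n 9.23 [-9.2  0.   3. ] q7 1.73
t 19.57 tool theta 0.12 along d 0.1379 n 0.0254 z 0.0865 F on n 9.8 [-9.8  0.3  3.7] q7 1.73
```

```bash
python3 -m pendant '[[0,-0.001,0,0,-0.007],[0,0,0,0,0]]' >/dev/null; python3 st.py
python3 -m pendant '[[0,-0.001,0,0,-0.007],[0,0,0,0,0]]' >/dev/null; python3 st.py
python3 -m pendant '[[0,-0.001,0,0,-0.007],[0,0,0,0,0]]' >/dev/null; python3 st.py
```

```text
t 19.82 tool theta 0.113 along d 0.1379 n 0.0251 z 0.0866 F on n 7.54 [-7.5 -0.7  1.7] q7 1.73
t 20.07 tool theta 0.106 along d 0.1378 n 0.0228 z 0.0869 F on n 2.55 [-2.5 -0.2 -0.5] q7 1.74
t 20.32 tool theta 0.099 along d 0.1377 n 0.0227 z 0.0871 F on n 3.87 [-3.8 -2.2  0.2] q7 1.75
```

```bash
python3 -m pendant '[[0,-0.0007,0,0,0],[0,0,0,0,0]]' >/dev/null; python3 st.py
python3 -m pendant '[[0,-0.0007,0,0,0],[0,0,0,0,0]]' >/dev/null; python3 st.py
python3 -m pendant '[[0,-0.0007,0,0,0],[0,0,0,0,0]]' >/dev/null; python3 st.py
```

```text
t 20.57 tool theta 0.1 along d 0.1377 n 0.0221 z 0.0871 F on n 4.55 [-4.5 -2.1  0. ] q7 1.74
t 20.82 tool theta 0.1 along d 0.1378 n 0.0216 z 0.0871 F on n 5.55 [-5.5 -2.6  1. ] q7 1.74
t 21.07 tool theta 0.1 along d 0.1378 n 0.0212 z 0.0871 F on n 7.85 [-7.8 -2.2  0.5] q7 1.74
```

The force dropped from 9.8 to 2.5 N and is rising again towards the hard stop, so the bolt probably snapped in. I'll ease off and check.

```bash
python3 -m pendant '[[0,0.0015,0,0,0],[0,0,0,0,0]]' >/dev/null; python3 st.py
python3 -m pendant '[[0,0.0015,0,0,0],[0,0,0,0,0]]' >/dev/null; python3 st.py
python3 -m pendant '[[0,0.01,0,0,0],[0,0.03,0,0,0],[0,0.03,0,0,0],[0,0,0,-0.05,0],[0,0,0,-0.05,0]]' >/dev/null
python3 -m pendant '[[0,0.01,0,-0.03,0],[0,0,0,0,0]]' |egrep 'tcp|wrist'
python3 - <<'E'
from h import *
p,X=snap("wrist"); save("w5.png",p); np.save("w5.npy",X)
p,X=snap("side"); save("s5.png",p)
Z=X[...,2]
E
```

```text
t 21.32 tool theta 0.1 along d 0.1377 n 0.0223 z 0.0871 F on n 5.0 [-5.  -1.8 -0.1] q7 1.74
t 21.57 tool theta 0.099 along d 0.1373 n 0.023 z 0.0874 F on n 1.49 [-1.5 -0.9  0.1] q7 1.75
tcp_pos: [0.4688, -0.0977, 0.2201]
wrist_force: [0.2, 0.3, -0.1]
```

View pics/w5.png

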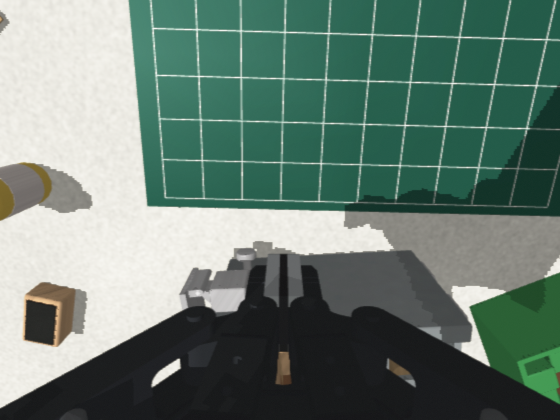

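```bash
python3 - <<'E'
from h import *
ex=np.array([.992,.1253]);ey=np.array([-.1253,.992]);H=np.array([.567,.0425])
X=np.load("w5.npy")
m=np.zeros(X.shape[:2],bool); m[255:312,325:420]=1
q=X[m&(X[...,2]>.03)&(X[...,2]<.13)]
A=np.c_[q[:,1],q[:,2],np.ones(len(q))]; k=np.linalg.lstsq(A,q[:,0],rcond=None)[0]
res=q[:,0]-A@k; g=abs(res)<.003; k=np.linalg.lstsq(A[g],q[g,0],rcond=None)[0]
print(g.sum(),len(q),k,"normal yaw",-np.arctan(k[0]),"theta",np.deg2rad(7.2)+np.arctan(k[0]))
p,_=snap("wrist")
save("w6.png",cv2.resize(p[235:315,165:265],None,fx=6,fy=6,interpolation=cv2.INTER_CUBIC))
E
```

```text
4484 4484 [-0.08053286 -0.00094011  0.55411947] normal yaw 0.08035943382676512 theta 0.04530427231682661
```

View pics/w6.png

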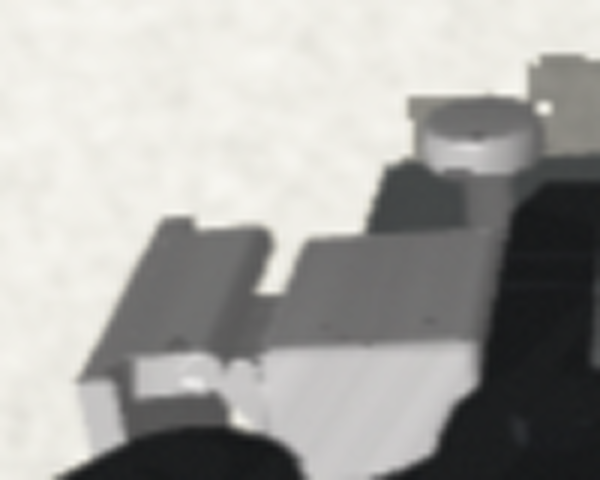

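The crop shows the pull at (480,130), the case at (380,300), and the bolt at (240,390) reaching in behind the strike bracket. To be certain, I'll touch the door lightly again: a held door must meet the finger at n≈0.0225–0.023, where I left it, with the force rising at once.

```bash
python3 -m pendant '[[0,0,0,0.05,0],[0,0,0,0.05,0],[0,0,0,0.03,0],[0,-0.03,0,0,0],[0,-0.03,0,0,0]]' >/dev/null
python3 -m pendant '[[0,-0.01,0,0,0],[0,-0.003,0,0,0],[0,0,0,0,0]]' >/dev/null; python3 st.py
python3 -m pendant '[[0,-0.002,0,0,0],[0,0,0,0,0]]' >/dev/null; python3 st.py
python3 -m pendant '[[0,-0.002,0,0,0],[0,0,0,0,0]]' >/dev/null; python3 st.py
python3 -m pendant '[[0,-0.001,0,0,0],[0,0,0,0,0]]' >/dev/null; python3 st.py
python3 -m pendant '[[0,-0.001,0,0,0],[0,0,0,0,0]]' >/dev/null; python3 st.py
```

```text
t 23.6 tool theta 0.1 along d 0.1375 n 0.0312 z 0.0868 F on n -0.27 [ 0.3 -0.4 -0.4] q7 1.75
t 23.85 tool theta 0.1 along d 0.1375 n 0.0284 z 0.0875 F on n -0.59 [0.6 0.3 0. ] q7 1.75
t 24.1 tool theta 0.099 along d 0.1374 n 0.0261 z 0.0874 F on n 0.17 [-0.2 -0.1  0.3] q7 1.75
t 24.35 tool theta 0.099 along d 0.1374 n 0.0251 z 0.0873 F on n -0.98 [ 1.   0.9 -0.2] q7 1.75
t 24.6 tool theta 0.099 along d 0.1375 n 0.0241 z 0.0873 F on n 0.45 [-0.4 -0.5 -0.9] q7 1.75
```

```bash
python3 -m pendant '[[0,-0.0007,0,0,0],[0,0,0,0,0]]' >/dev/null; python3 st.py
python3 -m pendant '[[0,-0.0007,0,0,0],[0,0,0,0,0]]' >/dev/null; python3 st.py
python3 -m pendant '[[0,-0.0007,0,0,0],[0,0,0,0,0]]' >/dev/null; python3 st.py
python3 -m pendant '[[0,-0.0007,0,0,0],[0,0,0,0,0]]' >/dev/null; python3 st.py
```

```text
t 24.85 tool theta 0.099 along d 0.1374 n 0.0234 z 0.0873 F on n -0.64 [0.6 0.4 0.4] q7 1.75
t 25.1 tool theta 0.099 along d 0.1375 n 0.0232 z 0.0871 F on n 0.95 [-0.9 -0.2  1.7] q7 1.75
t 25.35 tool theta 0.099 along d 0.1374 n 0.0229 z 0.087 F on n 5.0 [-5.   0.3  0.6] q7 1.75
t 25.6 tool theta 0.099 along d 0.1375 n 0.0221 z 0.087 F on n 5.52 [-5.5 -0.1  1.9] q7 1.75
```

Contact comes at the same place (0.0232) with an immediate 5 N. That is deeper than where the bumper was already pushing (2.5 N at θ≈0.087), so the door is held against the bumper. I'll retreat and hand in.

```bash
python3 -m pendant '[[0,0.004,0,0,0],[0,0.02,0,0,0],[0,0.03,0,0,0],[0,0.02,0,-0.03,0],[0,0,0,-0.05,0]]' >/dev/null
python3 -m pendant '[[0,0,0,-0.04,0],[0,0,0,0,0],[0,0,0,0,0]]' |egrep 'time|tcp|wrist'
python3 - <<'E'
from h import *
X=snap("wrist")[1]
m=np.zeros(X.shape[:2],bool); m[255:312,325:420]=1
q=X[m&(X[...,2]>.03)&(X[...,2]<.13)]
A=np.c_[q[:,1],q[:,2],np.ones(len(q))]; k=np.linalg.lstsq(A,q[:,0],rcond=None)[0]; print(len(q),k)
from bench import sign_off
print(sign_off())
E
```

```text
time_s: 26.6
tcp_pos: [0.4755, -0.0973, 0.2072]
wrist_force: [0.2, 0.1, 0.2]
4397 [-0.0801064  -0.0011479   0.55412836]
the job is handed in; nothing more can be done
None
```

The stamp box is pushed home and the door is closed and, by the force readings, latched; I pressed it with about 10 N at most and handed the job in at about 26.6 s. On the second box push the gripper's side touched the bumper at about 8 N, and I backed off.

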